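Pin the piston jig shut and keep it squeezed

ROBOT

A 7-joint arm with a two-finger parallel gripper is mounted at the origin on the work surface. World frame = base frame: x ahead of the robot, y to its left, z up, the work surface at z = 0. Lengths are in mm, angles in rad, forces in N, time in s.
With the tool pointing down it reaches from about 350 to 900 mm from the base axis. Payload 7.2 kg.
Tool frame: the origin (TCP) lies between the finger pads, 19 mm behind the fingertips; this is the grasp point; x points along the fingers, y is the direction in which the jaws open and shut, and the axes are right-handed (so a half turn about x gives the same grasp; the last joint's range is limited). The gripper opens to 85 mm and grips with 20 to 120 N. Pads are 22 mm wide; open, the fingers measure 114 mm over their backs; the gripper's body (76 mm by 85 mm) begins 54 mm behind the grasp point. The pads swing forward as they close: fully open they stand 13 mm farther back than shut.
Start: joints at [1.23, 0.411, -0.013, 1.596, 0.006, 1.134, -0.082], TCP at [168.381, -601.894, 249.997] pointing down, gripper open.
Joint ranges: [-2.95, 2.95], [-0.29, 1.99], [-1.47, 1.44], [0.14, 2.54], [-1.03, 4.17], [0.13, 1.85], [-2.86, 2.86]. Speed limits (rad/s): [2.39, 2.39, 3.01, 3.01, 3.14, 3.14, 3.14].

INTERFACE

Orientations are given as a unit quaternion [w, x, y, z].
In Python, from rig import env gives the robot as it stands.
- The arm moves only by the shell command python3 -m crank 'ROWS' [FORCE]. ROWS is a JSON object of lists of equal length, an entry for each row: "linear": the shift along the world's x, y, z in cm, a list of three; "delta_rot": the turn, a rotation vector about the world's x, y, z in degrees, a list of three; "jaw": the gripper's target within -1 to 1 (shut at 1, half-way at 0, fully open at -1). In form: {"linear": [[x, y, z], ...], "delta_rot": [[wx, wy, wz], ...], "jaw": [jaw, ...]}. A call has 1 to 10 rows; each row shifts and turns the commanded pose from where the row before left it; what a row does not reach is not made up. A row lasts 1/8 s, in which the tool goes at most 62.5 mm and 10.7 degrees, less where a joint would pass 70% of its speed; a pose out of reach is approached as far as the arm can. A call is refused whole if a number of a shift passes 6.25 or a number of a turn 10.7, either way. A call with a gripper value outside its range is refused whole. The fingers move at their own pace and stop on an object; FORCE is the grip in N (left out, the last holds). Time passes only in rows, so rows that do not move let the fingers close. It gives the time, the measured TCP pose, the force and the opening at its end, in the units of the state.
- env.get_state(): the state, without advancing time (a new reading comes with each control period).
- env.read_camera(name): name is "scene" or "top" or "wrist"; returns a dict with "image" (480x640x3 uint8, red, green, blue), "depth" (480x640 float32, mm along the optical axis (not along the pixel's ray), 0 where there is no reading), "intrinsics" (3x3 intrinsics, pixels), "view" (4x4, takes a point from world to camera coordinates). Camera axes: x right, y down, z forward; pixel columns grow to the right and rows downward; lengths in mm; the calibration is good to about 2 mm. A picture is of the moment at which its call begins.
- env.job_done(): hands the job in, once; it reports no verdict.
Trained networks look in a picture, given as the dict that the camera call returned (one of the last four; its "shot" number tells which), for a name from the list of things; names that differ only in an ending like _2 or _b are one class to them, and where a whole thing is asked for, a point or a joint stands for the part that bears it (a point fixed in the world has none). Each returns a list of dicts, best first, with "conf" (0 to 1); they miss things now and then, are a little off and sometimes report something else, mostly with a low value. They report only what shows in the picture. A call takes as long as a camera call.
- env.spot_in(picture, query): "location" ([column, row] in pixels, amid what is visible of it).
- env.regions_of(picture, query): "region" (480x640 bool, what is visible of it) and "location" ([column, row] in pixels, amid what is visible of it).
- env.spot_point(picture, query): "location" ([column, row] in pixels: a listed point, or the origin of a listed thing).
The state is a dict: "clock": time; "joints": joint angles; "qvel": joint speeds; "joint_efforts": joint torques, N m; "tcp_pos": TCP position; "tcp_rot": TCP orientation; "wrist_force": force on the tool from outside, world axes, zero at the start; "torque": the same for the moment, N m; "finger_gap": finger opening in mm.
Only numpy, scipy, OpenCV 4.12 (cv2) and the standard library are available. Lean on these libraries where they do the work, as an engineer would, in place of code of your own. Each camera call takes 0.05 s, during which the arm holds its last target. There are 200 camera calls.

TASK

Swing the open half of the piston jig shut against its fixed half, then take the lock pin with the tall narrow head from the rack and push it down through the aligned holes of the two lugs until its head sits fully home. Finish by squeezing the two upright ears of the jig together between the gripper's fingers from above, and stay like that: the program ends still holding the halves firmly shut. Leave the flat-headed stub in the rack and the other things on the bench where they are.

Things in the scene. Friction and masses are not known exactly. Their poses are not given: they have to be found in the camera images.
- jig: Piston jig, bolted down: dark base plate 12 mm thick (x -70..80, y -108..152 mm), an aluminium piston 68 mm across, 74 mm high on it, the fixed half ring (outer radius 44 mm) on its +x side. Origin: piston's axis at bench level, z up. The halves part at x 0; upright hinge axis at x 0, y -60 mm. Fixed lower lug: x -16..16, y 88..132, z 30..45 mm
- jaw (a joint): Angle of the swinging half (jaw), rad: 0 = shut on a hard stop, more = open, free end swinging to the jig's -x side (towards the robot). Starts 0.5 to 1.1. Stiff hinge (friction 0.3 N m, no spring): stays where left. Shut, it mirrors the fixed half at x < 0, and its lug lies over the lower lug (x -16..16, y 88..132, z 48..60 mm)
- jaw_hinge (a point): Point on the hinge axis, 70 mm above the bench. Its axes turn with the jaw: y from hinge to free end, z up; at joint 0 they are the jig's axes
- jaw_ear (a point): The jaw's ear, an upright aluminium block 16 mm thick (x), 46 mm long (y), 56 mm high; origin at the centre of its top, 70 mm above the bench, 125 mm along the jaw from the hinge. Its outer face, to push on, is 8 mm in -x. Shut, it spans x -18..-2, y 42..88 mm in the jig: the two ears are then 36 mm over all with a 4 mm gap between
- fixed_ear (a point): The fixed half's ear, the same block, at x 2..18, y 42..88, z 14..70 mm in the jig; origin at the centre of its top, 70 mm above the bench, axes as the jig; its outer face is 8 mm in +x
- jaw_hole (a point): Centre of the mouth of the upright 13 mm through hole in the jaw's lug, on its top face 60 mm above the bench, 172 mm from the hinge axis. The lug is 12 mm thick
- lower_hole (a point): Centre of the mouth of the upright 13 mm through hole in the fixed lower lug (jig x 0, y 112 mm), on its top face 45 mm above the bench. The lug is 15 mm thick; the base plate's top is 18 mm below it
- pin: Lock pin, loose, steel, about 90 g, in one of the rack's holes: shank 10 mm across, 40 mm long, chamfered foot; tall narrow round head 22 mm across, 28 mm high, to be gripped. Origin at the foot's tip, z up (head z 40..68 mm). In the rack the head's underside rests on the rack's top. Fully home in the jig the head rests on the jaw's lug, tip 20 mm above the bench
- stub: Flat-headed stub, loose, steel, the wrong one: disc head 36 mm across, 8 mm high, on a 10 mm shank only 18 mm long, in the rack's other hole. Origin: on its axis, 40 mm below the head's underside
- rack: Black plastic rack block 120 x 50 x 50 mm, fixed, origin at the centre of its underside, with two 12 mm holes 44 mm deep at x -30 and +30 mm on its long (x) axis; which pin is in which hole varies
- spanner: Bystander: steel spanner 190 mm long lying along its x, origin near its middle
- pliers: Bystander: pliers with red handles, about 155 x 56 x 12 mm, lying along its x
- tbar: Bystander: T-handled socket wrench, 260 x 110 x 20 mm, lying along its x
- bearing: Bystander: steel bearing ring 52 mm across, 15 mm high, origin at the centre of its underside
- jar: Bystander: amber jar 60 mm across, 85 mm high, origin at the centre of its underside

How it is judged:
By the outcome, as a careful person would: the job done as asked, in the order asked, and still so for the second after the job is handed in, while the arm keeps its last pose, push and grip.
It also fails if it takes over 72 s, if anything falls off the work surface, if the arm or the gripper's body presses on something with over 40 N, if the wrist force passes 120 N, or if a joint passes its speed limit or range.

## Working session

There is one attempt and no reset: what is moved stays moved. The work goes in short steps, Python scripts to look and compute and a shell command to move; the robot and the scene stay as the last step left them, time stands still between calls to the robot, and variables do not carry over. Pictures are saved under pics/ and viewed, about 8 in all and at most 12, crops included, and the job is handed in when it is done.

```bash
ls; mkdir -p pics; cat > h.py <<'E'
import numpy as np, cv2
from rig import env
def px2w(p,u,v,d=None,z=None):
    K=p["intrinsics"];V=np.linalg.inv(p["view"])
    r=np.linalg.inv(K)@[u,v,1]
    if d is not None: return (V@np.append(r*d,1))[:3]
    o=V[:3,3];w=V[:3,:3]@r
    return o+w*(z-o[2])/w[2]
def w2px(p,w):
    c=p["view"]@np.append(w,1); q=p["intrinsics"]@c[:3]; return q[:2]/q[2]
def save(p,n): cv2.imwrite("pics/"+n,cv2.cvtColor(p["image"],cv2.COLOR_RGB2BGR))
E
python3 - <<'E'
from h import *
np.set_printoptions(precision=1,suppress=True)
s=env.get_state();print(s)
Z=dict(jig=0,jaw_hinge=70,jaw_ear=70,fixed_ear=70,jaw_hole=60,lower_hole=45,pin=10,stub=10,rack=0)
for c in("top","scene"):
    p=env.read_camera(c);save(p,c+"0.png");print(c,np.linalg.inv(p["view"])[:3,3])
    for q,z in Z.items():
        for r in env.spot_point(p,q)[:2]: print(q,round(r["conf"],2),np.array(r["location"]),px2w(p,*r["location"],z=z))
    for q in("pin","stub","rack"):
        for r in env.regions_of(p,q)[:2]:
            m=r["region"]&(p["depth"]>0);v,u=np.nonzero(m)
            P=np.array([px2w(p,a,b,d=p["depth"][b,a]) for a,b in zip(u,v)])
            if len(P): 
                t=P[P[:,2]>np.percentile(P[:,2],90)-4];print("reg",q,round(r["conf"],2),r["location"],len(P),t.mean(0))
E
```

```text
pics
{'clock': 0.0, 'joints': array([ 1.2,  0.4, -0. ,  1.6,  0. ,  1.1, -0.1]), 'qvel': array([-0.,  0., -0.,  0.,  0., -0.,  0.]), 'joint_efforts': array([  0. , -60.1,   0.7, -29.9,   0. ,   0. ,   0. ]), 'tcp_pos': array([ 168.2, -601.4,  249.1]), 'tcp_rot': array([-0.1, -0.7, -0.1,  0.7]), 'wrist_force': array([ 0.1, -0.9, -0.3]), 'torque': array([ 0.,  0., -0.]), 'finger_gap': 85.57532659876681}
top [ 461.7  -21.2 1082.4]
jig 0.9 [379.9 203. ] [ 585.9 -139.6    0. ]
jig 0.59 [356.8 186.5] [624.6 -89.6   0. ]
jaw_ear 0.79 [362.  250.2] [480.8 -91.4  70. ]
jaw_ear 0.46 [504.3 207. ] [ 561.4 -388.3   70. ]
fixed_ear 0.61 [353.6 188.8] [609.4 -78.3  70. ]
jaw_hole 0.94 [344.3 256.3] [469.4 -54.7  60. ]
lower_hole 0.64 [333.4 186.8] [618.8 -36.7  45. ]
pin 0.41 [213.6 239.3] [515.8 231.4  10. ]
stub 0.59 [212.5 265.4] [458.3 234.8  10. ]
rack 0.82 [214.9 250. ] [492.4 231.2   0. ]
reg stub 0.81 [208.0, 263.8] 216 [462.3 232.8  57.9]
reg rack 0.89 [214.6, 246.7] 1241 [494.4 231.2  49.9]
scene [1111.8  -41.4 1008.7]
jig 0.56 [262.9 274.4] [ 572.6 -148.3    0. ]
jaw_hinge 0.64 [236.5 254.3] [ 561.7 -195.9   70. ]
jaw_hinge 0.38 [310.3 212.3] [462.9 -42.7  70. ]
jaw_ear 0.6 [283.1 223.5] [ 489.7 -101.    70. ]
fixed_ear 0.79 [290.4 273.6] [610.1 -86.1  70. ]
jaw_hole 0.9 [305.8 220.6] [477.3 -52.9  60. ]
jaw_hole 0.54 [312.7 279.3] [619.3 -41.9  60. ]
lower_hole 0.57 [314.1 280.4] [614.1 -39.1  45. ]
pin 0.72 [437.1 247.3] [524.4 232.3  10. ]
pin 0.22 [141.  272.8] [ 564.8 -406.6   10. ]
stub 0.53 [432.3 225. ] [465.9 230.4  10. ]
rack 0.77 [431.2 240.5] [500.5 224.6   0. ]
reg pin 0.71 [440.5, 231.3] 118 [522.2 228.9  78.8]
reg stub 0.46 [433.1, 212.4] 174 [462.3 230.8  58.6]
reg rack 0.62 [433.9, 236.2] 1310 [499.6 229.5  51.5]
```

View pics/top0.png

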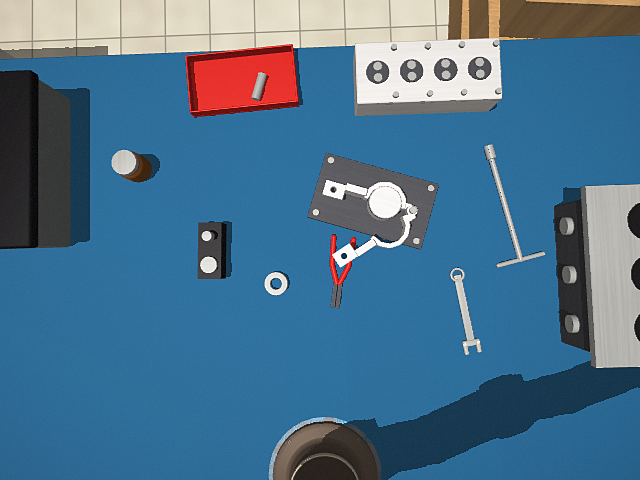

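View pics/scene0.png

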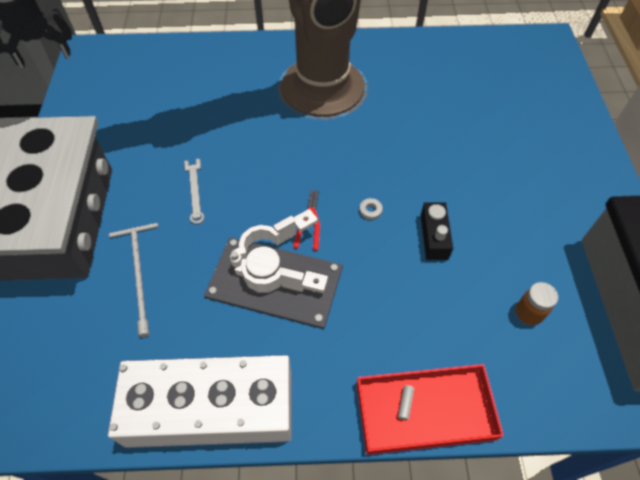

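The jaw hangs open over the pliers. The pin sits in the far rack hole at about (212,236) in the top view, and the stub at (208,264). Next: go above the jig for a close look.

```bash
python3 - <<'E'
from h import *
from scipy.spatial.transform import Rotation as R
np.set_printoptions(precision=3,suppress=True)
s=env.get_state();q=s["tcp_rot"];print(R.from_quat(q,scalar_first=True).as_matrix())
p=env.read_camera("wrist");V=np.linalg.inv(p["view"]);print(V,p["intrinsics"], s["tcp_pos"])
E
python3 -m crank '{"linear":[[4,5.5,2],[4,5.5,2],[4,5.5,2],[4,5.5,2],[4,5.5,2],[4,5.5,0],[4,5.5,0],[4,5.5,0],[0,0,0]],"delta_rot":[[0,0,0],[0,0,0],[0,0,0],[0,0,0],[0,0,0],[0,0,0],[0,0,0],[0,0,0],[0,0,0]],"jaw":[1,1,1,1,1,1,1,1,1]}'
```

```text
[[-0.     0.269 -0.963]
 [-0.    -0.963 -0.269]
 [-1.     0.     0.   ]]
[[   0.27    -0.923   -0.275  237.555]
 [  -0.963   -0.259   -0.078 -583.145]
 [   0.001    0.286   -0.958  374.626]
 [   0.       0.       0.       1.   ]] [[383.096   0.    317.524]
 [  0.    383.096 238.136]
 [  0.      0.      1.   ]] [ 168.363 -601.895  250.   ]
clock: 2.48
tcp_pos: [457.6, -202.7, 338.4]
tcp_rot: [0.099, 0.701, 0.1, -0.7]
wrist_force: [0.1, -0.4, 0.4]
finger_gap: 0.2
```

```bash
python3 - <<'E'
from h import *
np.set_printoptions(precision=1,suppress=True)
p=env.read_camera("wrist");save(p,"w1.png")
Z=dict(jig=0,jaw_hinge=70,jaw_ear=70,fixed_ear=70,jaw_hole=60,lower_hole=45)
for q,z in Z.items():
    for r in env.spot_point(p,q)[:2]: print(q,round(r["conf"],2),np.array(r["location"]),px2w(p,*r["location"],z=z))
E
```

```text
jig 0.75 [516.8 144.5] [ 570.2 -414.5    0. ]
jaw_hinge 0.82 [345.8  94.1] [ 561.1 -201.6   70. ]
jaw_ear 0.86 [224.  137.1] [489.1 -97.5  70. ]
fixed_ear 0.75 [234.8   0. ] [609.3 -81.4  70. ]
jaw_hole 0.98 [184.5 143.4] [470.7 -57.8  60. ]
lower_hole 0.33 [239.4   0. ] [615.8 -79.1  45. ]
```

View pics/w1.png

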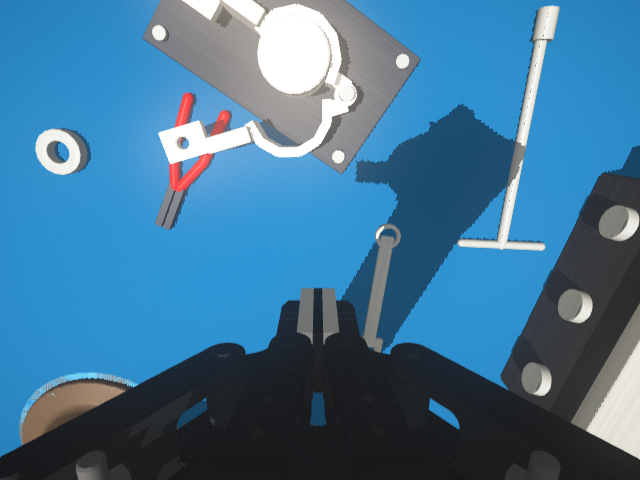

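```bash
python3 -m crank '{"linear":[[1.4,0.2,0],[1.4,0.2,0],[1.4,0.2,0],[1.4,0.2,0],[1.4,0.2,0],[1.2,0.3,0],[0,0,0]],"delta_rot":[[0,0,9.2],[0,0,9.2],[0,0,9.2],[0,0,9.2],[0,0,9.2],[0,0,9],[0,0,0]],"jaw":[1,1,1,1,1,1,1]}'; python3 - <<'E'
from h import *
from scipy.spatial.transform import Rotation as R
np.set_printoptions(precision=1,suppress=True)
s=env.get_state();M=R.from_quat(s["tcp_rot"],scalar_first=True).as_matrix();print(M, s["tcp_pos"],np.degrees(np.arctan2(M[1,1],M[0,1])))
p=env.read_camera("wrist");save(p,"w2.png")
Z=dict(jig=0,jaw_hinge=70,jaw_ear=70,fixed_ear=70,jaw_hole=60,lower_hole=45)
for q,z in Z.items():
    for r in env.spot_point(p,q)[:2]: print(q,round(r["conf"],2),np.array(r["location"]),px2w(p,*r["location"],z=z))
E
```

```text
clock: 3.7
tcp_pos: [537.1, -195.3, 337.8]
tcp_rot: [0.408, 0.577, 0.409, -0.577]
wrist_force: [0.0, 0.3, -0.7]
finger_gap: -0.2
[[-0.   0.9 -0.3]
 [ 0.  -0.3 -0.9]
 [-1.  -0.  -0. ]] [ 537.1 -195.3  337.8] -19.465340632085923
jig 0.72 [336.6 129.8] [ 579.  -141.1    0. ]
jaw_hinge 0.57 [344.4 192.6] [ 563.9 -200.9   70. ]
jaw_ear 0.57 [235.6 122.4] [485.  -99.6  70. ]
fixed_ear 0.58 [352.6  59.4] [610.7 -83.8  70. ]
fixed_ear 0.23 [340.   16.1] [611.  -45.6  70. ]
jaw_hole 0.62 [207.9  83.2] [471.9 -55.9  60. ]
lower_hole 0.89 [340.9  15. ] [615.3 -39.7  45. ]
lower_hole 0.72 [392.8 328.5] [ 567.5 -384.3   45. ]
```

View pics/w2.png

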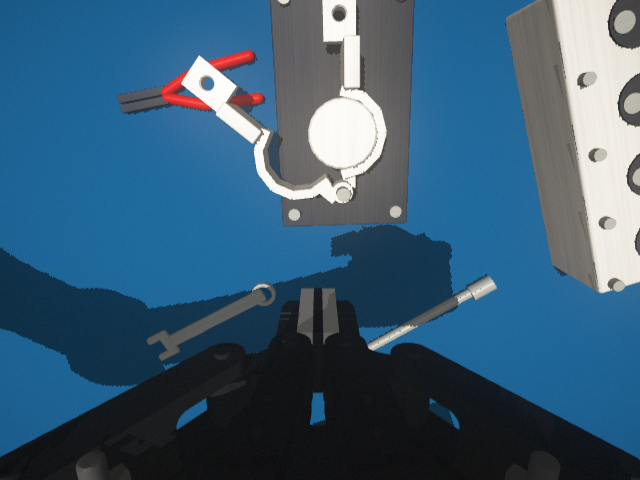

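Clear view: hinge at (344,192), lower hole at (339,13), jaw hole at (207,83). Jig yaw is about -18°, jaw about 0.94 rad. Next: descend outside the jaw's ear.

```bash
python3 -m crank '{"linear":[[-4.2,3.5,0],[-4.3,3.6,-3],[0,0,-5.5],[0,0,-5.5],[0,0,-5.5],[0,0,-5.5],[0,0,-3],[0,0,0]],"delta_rot":[[0,0,1],[0,0,0],[0,0,0],[0,0,0],[0,0,0],[0,0,0],[0,0,0],[0,0,0]],"jaw":[1,1,1,1,1,1,1,1]}'
```

```text
clock: 5.05
tcp_pos: [451.2, -124.0, 57.1]
tcp_rot: [-0.413, -0.572, -0.415, 0.574]
wrist_force: [0.9, 0.5, 0.3]
finger_gap: 0.1
```

```bash
python3 -m crank '{"linear":[[1.1,0.8,0],[1.6,1.6,0],[1.5,0.9,0],[1.4,0.9,0],[1.6,0.5,0],[1.6,0.5,0],[1.2,0.1,0],[0.8,0,0],[0,0,0]],"delta_rot":[[0,0,0],[0,0,0],[0,0,0],[0,0,0],[0,0,0],[0,0,0],[0,0,0],[0,0,0],[0,0,0]],"jaw":[1,1,1,1,1,1,1,1,1]}'
```

```text
clock: 6.18
tcp_pos: [561.6, -71.2, 58.6]
tcp_rot: [0.414, 0.574, 0.414, -0.573]
wrist_force: [-1.3, 0.4, -0.4]
finger_gap: 0.1
```

```bash
python3 -m crank '{"linear":[[0.4,-0.1,0],[0.3,-0.1,0],[0,0,0]],"delta_rot":[[0,0,0],[0,0,0],[0,0,0]],"jaw":[1,1,1]}';python3 -m crank '{"linear":[[0.3,-0.1,0],[0.2,-0.1,0],[0,0,0]],"delta_rot":[[0,0,0],[0,0,0],[0,0,0]],"jaw":[1,1,1]}'
```

```text
clock: 6.55
tcp_pos: [567.9, -73.3, 58.7]
tcp_rot: [0.414, 0.573, 0.414, -0.573]
wrist_force: [-1.4, 1.8, 0.2]
finger_gap: -0.1
clock: 6.92
tcp_pos: [569.9, -74.0, 58.5]
tcp_rot: [-0.413, -0.572, -0.416, 0.575]
wrist_force: [-12.5, 6.3, 10.0]
finger_gap: 0.2
```

```bash
python3 - <<'E'
from h import *
np.set_printoptions(precision=1,suppress=True)
for c in ("top","scene","wrist"):
    p=env.read_camera(c)
    if c=="wrist": save(p,"w3.png")
    for q,z in dict(jaw_ear=70,fixed_ear=70,jaw_hole=60).items():
        for r in env.spot_point(p,q)[:1]: print(c,q,round(r["conf"],2),np.array(r["location"]),px2w(p,*r["location"],z=z))
E
```

```text
top jaw_ear 0.33 [137.4 165.9] [673.  376.3  70. ]
top fixed_ear 0.55 [334.3 187.9] [612.6 -38.1  70. ]
scene jaw_ear 0.96 [295.3 264.6] [589.9 -76.1  70. ]
scene fixed_ear 0.94 [290.7 273.9] [610.8 -85.5  70. ]
scene jaw_hole 0.65 [317.  277.4] [615.3 -33.1  60. ]
wrist jaw_ear 0.9 [379.4 340.9] [589.8 -78.5  70. ]
wrist fixed_ear 0.84 [438.7 340.9] [608.7 -84.6  70. ]
wrist jaw_hole 0.88 [417.2 197.7] [615.4 -37.8  60. ]
```

View pics/w3.png

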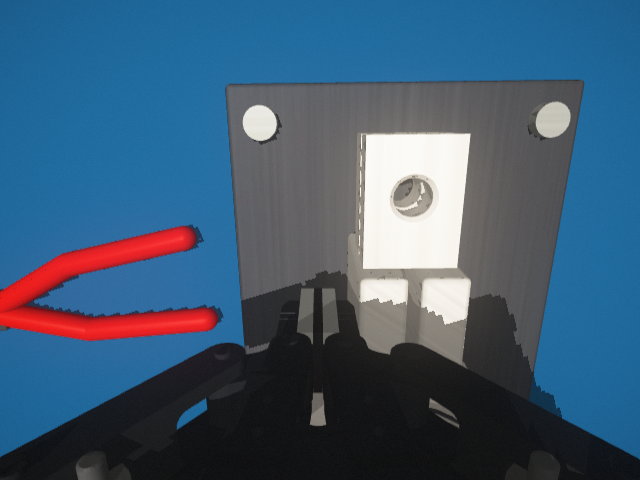

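Jaw hard on its stop: ears 20 mm apart centre to centre, the two holes concentric at (414,198). Next: back off, and go over the rack.

```bash
python3 -m crank '{"linear":[[-1,0.3,0],[-1,0.3,0],[0,0,5],[0,0,5],[0,0,5],[0,0,5],[0,0,0]],"delta_rot":[[0,0,0],[0,0,0],[0,0,0],[0,0,0],[0,0,0],[0,0,0],[0,0,0]],"jaw":[1,1,1,1,1,1,1]}' && python3 -m crank '{"linear":[[-1.2,4,0],[-1.2,4,0],[-1.2,4,0],[-1.2,4,0],[-1.2,4,0],[-1.2,4,0],[-1.2,4,0],[-1.2,2,0],[0,0,0]],"delta_rot":[[0,0,-9],[0,0,-9],[0,0,-9],[0,0,-9],[0,0,-9],[0,0,-9],[0,0,-9],[0,0,-8.5],[0,0,0]],"jaw":[0,0,0,0,0,0,0,0,0]}'; python3 - <<'E'
from h import *
from scipy.spatial.transform import Rotation as R
np.set_printoptions(precision=1,suppress=True)
s=env.get_state();M=R.from_quat(s["tcp_rot"],scalar_first=True).as_matrix();print(s["tcp_pos"],np.degrees(np.arctan2(M[1,1],M[0,1])))
p=env.read_camera("wrist");save(p,"w4.png")
for q,z in dict(pin=10,stub=10,rack=0).items():
    for r in env.spot_point(p,q)[:1]: print(q,round(r["conf"],2),np.array(r["location"]),px2w(p,*r["location"],z=z))
    for r in env.regions_of(p,q)[:1]:
        m=r["region"]&(p["depth"]>0);v,u=np.nonzero(m)
        P=np.array([px2w(p,a,b,d=p["depth"][b,a]) for a,b in zip(u,v)])
        t=P[P[:,2]>np.percentile(P[:,2],80)-4];c,wh,a=cv2.minAreaRect(t[:,:2].astype(np.float32));print("reg",q,round(r["conf"],2),np.array(r["location"]),np.array(c),np.array(wh),a,t[:,2].mean())
E
```

```text
clock: 8.4
tcp_pos: [554.8, -69.7, 263.1]
tcp_rot: [0.416, 0.576, 0.411, -0.571]
wrist_force: [0.5, -0.3, -0.2]
finger_gap: -0.2
clock: 9.52
tcp_pos: [455.5, 231.9, 257.9]
tcp_rot: [-0.002, -0.707, -0.002, 0.707]
wrist_force: [-0.4, -0.6, 0.4]
finger_gap: 42.5
[455.5 231.9 257.9] -89.66448937243727
pin 0.85 [319.7 133. ] [519.  229.1  10. ]
reg pin 0.9 [320.6 135.8] [520.4 229.3] [20.8 20. ] 0.2093340903520584 78.71413986642999
stub 0.93 [313.4 196.9] [458.4 234.8  10. ]
reg stub 0.58 [315.3 206.7] [460.6 231.2] [34.7 35.1] 42.944007873535156 58.80407393861592
rack 0.82 [315.4 163.6] [489.7 233.    0. ]
reg rack 0.98 [318.9 156.4] [490.3 230.2] [ 50.2 120.3] 88.38087463378906 51.087106480845215
```

View pics/w4.png

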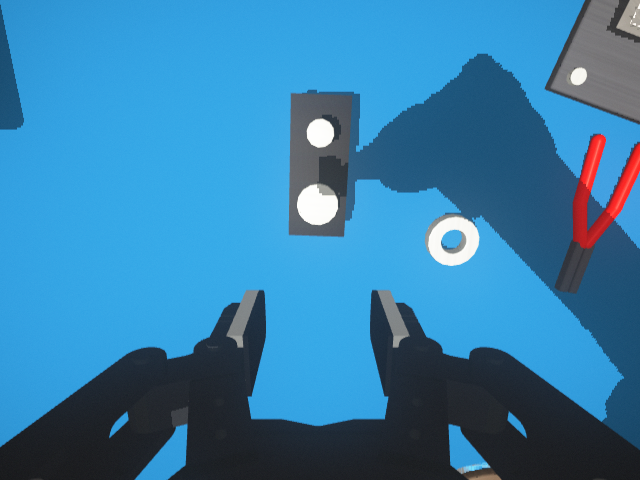

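The pin is at (320,133), the stub at (317,205), nothing between the fingers' paths. Next: over the pin and down.

```bash
python3 -m crank '{"linear":[[3.2,-0.2,0],[3.3,-0.1,0],[0,0,-5],[0,0,-5],[0,0,-5],[0,0,-2],[0,0,0],[0,0,0]],"delta_rot":[[0,0,0],[0,0,0],[0,0,0],[0,0,0],[0,0,0],[0,0,0],[0,0,0],[0,0,0]],"jaw":[0,0,0,0,0,0,0,0]}'
```

```text
clock: 10.88
tcp_pos: [522.5, 227.7, 89.7]
tcp_rot: [0.0, 0.708, 0.001, -0.707]
wrist_force: [0.0, 0.2, -0.2]
finger_gap: 42.7
```

```bash
python3 -m crank '{"linear":[[-0.2,0.2,-0.8],[0,0,-0.8],[0,0,0],[0,0,0],[0,0,0],[0,0,0],[0,0,0],[0,0,0]],"delta_rot":[[0,0,0],[0,0,0],[0,0,0],[0,0,0],[0,0,0],[0,0,0],[0,0,0],[0,0,0]],"jaw":[0,0,0,0.8,0.8,0.8,0.8,0.8]}' 60
```

```text
clock: 11.88
tcp_pos: [520.0, 229.7, 73.0]
tcp_rot: [0.001, 0.707, 0.001, -0.707]
wrist_force: [-0.8, -0.2, 5.6]
finger_gap: 19.7
```

```bash
python3 -m crank '{"linear":[[0,0,0],[0,0,0],[0,0,2],[0,0,5],[0,0,5],[0,0,3],[0,0,0]],"delta_rot":[[0,0,0],[0,0,0],[0,0,0],[0,0,0],[0,0,0],[0,0,0],[0,0,0]],"jaw":[1,1,1,1,1,1,1]}' 60; python3 - <<'E'
from h import *
p=env.read_camera("wrist");save(p,"w5.png")
for r in env.spot_point(p,"pin")[:1]: print(r["conf"],r["location"],px2w(p,*r["location"],z=env.get_state()["tcp_pos"][2]-63))
for r in env.regions_of(p,"pin")[:1]: print(r["conf"],r["location"])
E
```

```text
clock: 12.75
tcp_pos: [520.7, 230.1, 224.8]
tcp_rot: [0.0, 0.708, 0.001, -0.706]
wrist_force: [0.6, 0.3, -1.4]
finger_gap: 19.8
0.58 [315.5, 265.6] [520.77139114 230.2670581  158.78406922]
```

View pics/w5.png

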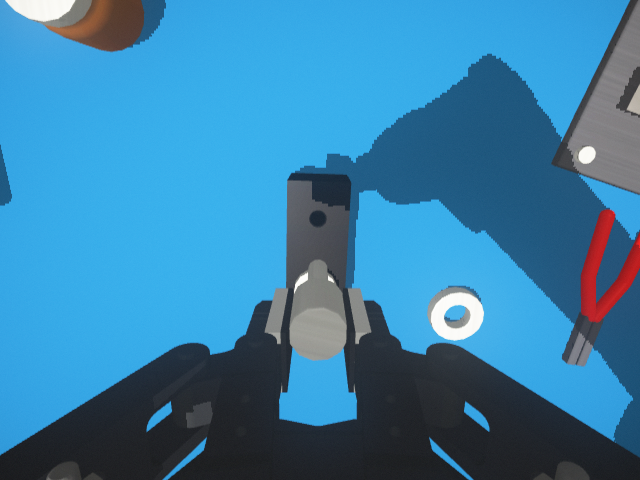

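Pin held upright, its foot at (317,265), which puts it right under the TCP; the rack's hole is empty and the stub stays. Next: carry it over the hole.

```bash
python3 -m crank '{"linear":[[1.2,-3.4,0],[1.2,-3.4,0],[1.2,-3.4,0],[1.2,-3.4,0],[1.2,-3.4,0],[1.2,-3.3,0],[1.2,-3.3,0],[1,-3.2,-2],[0,0,-2],[0,0,0]],"delta_rot":[[0,0,9],[0,0,9],[0,0,9],[0,0,9],[0,0,9],[0,0,9],[0,0,9],[0,0,8.5],[0,0,0],[0,0,0]],"jaw":[1,1,1,1,1,1,1,1,1,1]}'; python3 -m crank '{"linear":[[0,0,-2],[0,0,0],[0,0,0]],"delta_rot":[[0,0,0],[0,0,0],[0,0,0]],"jaw":[1,1,1]}'
```

```text
clock: 14.15
tcp_pos: [611.8, -37.9, 179.5]
tcp_rot: [-0.412, -0.572, -0.415, 0.575]
wrist_force: [-0.1, 0.1, -0.3]
finger_gap: 19.9
clock: 14.52
tcp_pos: [613.8, -37.7, 163.0]
tcp_rot: [0.414, 0.573, 0.414, -0.573]
wrist_force: [0.2, -0.4, -1.5]
finger_gap: 19.9
```

```bash
python3 -m crank '{"linear":[[0,0,-1],[0,0,-0.5],[0,0,0],[0,0,0]],"delta_rot":[[0,0,0],[0,0,0],[0,0,0],[0,0,0]],"jaw":[1,1,1,1]}'; python3 - <<'E'
from h import *
t=[]
np.set_printoptions(precision=1,suppress=True)
for i in range(4): t.append(env.get_state()["tcp_pos"]);p=env.read_camera("wrist")
t=np.mean(t,0);print(t)
for q,z in dict(jaw_hole=60,pin=t[2]-63,jaw_ear=70,fixed_ear=70).items():
    for r in env.spot_point(p,q)[:1]: print(q,round(r["conf"],2),np.array(r["location"]),px2w(p,*r["location"],z=z))
a=w2px(p,[614.5,-37.5,60]);print("pred hole",a,"pred tip",w2px(p,[t[0],t[1],t[2]-63]))
cv2.imwrite("pics/w6.png",cv2.resize(cv2.cvtColor(p["image"],cv2.COLOR_RGB2BGR)[180:400,180:460],None,fx=2.5,fy=2.5))
E
```

```text
clock: 15.02
tcp_pos: [613.8, -38.4, 147.8]
tcp_rot: [0.414, 0.573, 0.414, -0.573]
wrist_force: [0.3, 0.1, -0.6]
finger_gap: 19.7
[613.9 -38.4 147.9]
jaw_hole 0.74 [318.9 250.9] [614.4 -38.2  60. ]
pin 0.9 [317.8 266.9] [613.6 -38.4  84.9]
pred hole [318.7 249.8] pred tip [318.2 266.7]
```

View pics/w6.png

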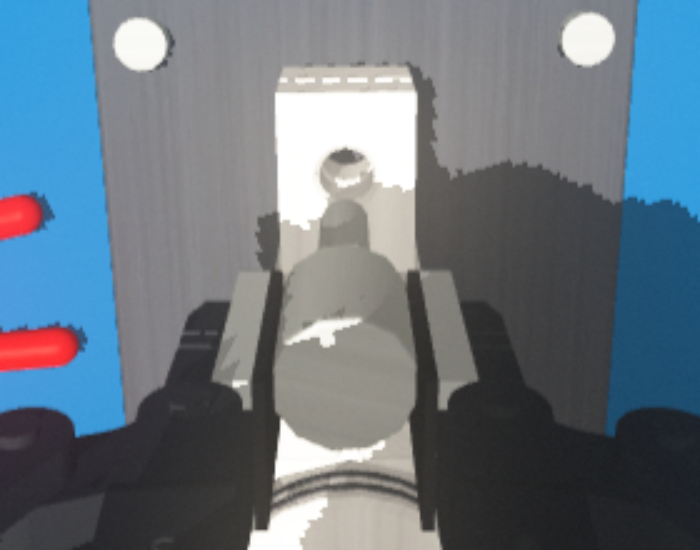

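Hole mouth at crop (346,174), shank foot at (345,215): the foot needs about 0.6 mm in x and 1 mm in y.

```bash
python3 -m crank '{"linear":[[0.05,0.1,-1],[0,0,-1],[0,0,-0.5],[0,0,-0.5],[0,0,-0.5],[0,0,0]],"delta_rot":[[0,0,0],[0,0,0],[0,0,0],[0,0,0],[0,0,0],[0,0,0]],"jaw":[1,1,1,1,1,1]}'
```

```text
clock: 16.18
tcp_pos: [614.0, -37.5, 112.3]
tcp_rot: [-0.414, -0.573, -0.414, 0.574]
wrist_force: [0.0, 0.9, -1.1]
finger_gap: 20.2
```

```bash
python3 -m crank '{"linear":[[0,0,-0.6],[0,0,-0.6],[0,0,-0.6],[0,0,-0.6],[0,0,0]],"delta_rot":[[0,0,0],[0,0,0],[0,0,0],[0,0,0],[0,0,0]],"jaw":[1,1,1,1,1]}'
```

```text
clock: 16.8
tcp_pos: [613.9, -37.4, 88.0]
tcp_rot: [-0.414, -0.573, -0.414, 0.574]
wrist_force: [0.2, 0.0, 0.6]
finger_gap: 20.4
```

```bash
python3 -m crank '{"linear":[[0,0,-0.3],[0,0,-0.2],[0,0,-0.1],[0,0,0]],"delta_rot":[[0,0,0],[0,0,0],[0,0,0],[0,0,0]],"jaw":[1,1,1,1]}'; python3 -m crank '{"linear":[[0,0,-0.1],[0,0,0]],"delta_rot":[[0,0,0],[0,0,0]],"jaw":[1,1]}'
```

```text
clock: 17.3
tcp_pos: [614.2, -37.4, 83.0]
tcp_rot: [-0.414, -0.573, -0.414, 0.573]
wrist_force: [-1.5, -0.3, 2.2]
finger_gap: 20.0
clock: 17.55
tcp_pos: [614.3, -37.4, 82.9]
tcp_rot: [-0.414, -0.573, -0.414, 0.573]
wrist_force: [-5.3, 0.3, 11.0]
finger_gap: 20.0
```

Head seated with 11 N. Release, lift, shift over the ears, and look.

```bash
python3 -m crank '{"linear":[[0,0,0],[0,0,0],[0,0,0],[0,0,1],[0,0,4],[0,0,5],[-0.7,-2.2,2],[-0.8,-2.2,0],[0,0,0]],"delta_rot":[[0,0,0],[0,0,0],[0,0,0],[0,0,0],[0,0,0],[0,0,0],[0,0,0],[0,0,0],[0,0,0]],"jaw":[0,0,0,0,-0.4,-0.4,-0.4,-0.4,-0.4]}'; python3 - <<'E'
from h import *
from scipy.spatial.transform import Rotation as R
np.set_printoptions(precision=1,suppress=True)
s=env.get_state();M=R.from_quat(s["tcp_rot"],scalar_first=True).as_matrix();print(s["tcp_pos"],np.degrees(np.arctan2(M[1,1],M[0,1])))
for c in("wrist","scene"):
    p=env.read_camera(c)
    if c=="wrist": save(p,"w7.png")
    for q,z in dict(jaw_hole=60,pin=20,jaw_ear=70,fixed_ear=70).items():
        for r in env.spot_point(p,q)[:1]: print(c,q,round(r["conf"],2),np.array(r["location"]),px2w(p,*r["location"],z=z))
    for r in env.regions_of(p,"pin")[:1]:
        m=r["region"]&(p["depth"]>0);v,u=np.nonzero(m)
        P=np.array([px2w(p,a,b,d=p["depth"][b,a]) for a,b in zip(u,v)]);print("pin top",np.percentile(P[:,2],[5,50,95]),np.median(P,0))
E
```

```text
clock: 18.68
tcp_pos: [598.9, -83.7, 202.5]
tcp_rot: [-0.413, -0.574, -0.412, 0.574]
wrist_force: [-1.1, 0.2, -0.7]
finger_gap: 59.5
[598.9 -83.7 202.5] -18.56322059063445
wrist jaw_hole 0.78 [319.1 158.4] [615.2 -37.7  60. ]
wrist pin 0.66 [315.3 154.3] [612.4 -37.1  20. ]
wrist jaw_ear 0.83 [304.  226.3] [590.8 -77.5  70. ]
wrist fixed_ear 0.9 [332.6 226.4] [609.6 -83.9  70. ]
pin top [87.1 88.7 89.9] [614.1 -36.2  88.7]
scene jaw_hole 0.95 [315.1 279.8] [620.6 -37.1  60. ]
scene pin 0.48 [317.2 288.5] [620.2 -33.2  20. ]
scene jaw_ear 0.89 [296.2 262.5] [585.2 -74.2  70. ]
scene fixed_ear 0.57 [293.4 274. ] [611.2 -80.1  70. ]
pin top [65.2 85.9 90.6] [619.7 -35.3  85.9]
```

View pics/w7.png

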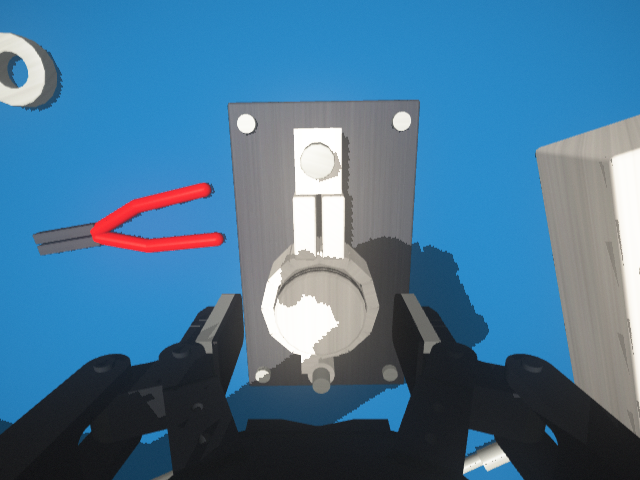

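Pin head home at (317,160): top at 88.7 mm against 88 expected. The jaw is shut, with a narrow gap between the ears at (319,225). Next: lower onto the ears.

```bash
python3 -m crank '{"linear":[[0.1,0.2,-4],[0,0,-4],[0,0,-2],[0,0,0]],"delta_rot":[[0,0,0],[0,0,0],[0,0,0],[0,0,0]],"jaw":[-0.4,-0.4,-0.4,-0.4]}' && python3 -m crank '{"linear":[[0,0,-2],[0,0,-1.8],[0,0,-1],[0,0,0],[0,0,0]],"delta_rot":[[0,0,0],[0,0,0],[0,0,0],[0,0,0],[0,0,0]],"jaw":[-0.4,-0.4,-0.4,-0.4,-0.4]}'
```

```text
clock: 19.77
tcp_pos: [599.6, -79.3, 100.6]
tcp_rot: [-0.413, -0.573, -0.414, 0.574]
wrist_force: [-0.7, 0.1, -0.6]
finger_gap: 59.8
clock: 20.4
tcp_pos: [600.6, -79.3, 54.1]
tcp_rot: [0.414, 0.574, 0.414, -0.573]
wrist_force: [0.2, 0.6, -0.1]
finger_gap: 60.1
```

```bash
python3 -m crank '{"linear":[[0,0,0],[0,0,0],[0,0,0],[0,0,0],[0,0,0],[0,0,0]],"delta_rot":[[0,0,0],[0,0,0],[0,0,0],[0,0,0],[0,0,0],[0,0,0]],"jaw":[0.3,1,1,1,1,1]}' 80
```

```text
clock: 21.15
tcp_pos: [601.4, -79.7, 54.7]
tcp_rot: [0.415, 0.574, 0.413, -0.573]
wrist_force: [2.5, -1.1, 6.1]
finger_gap: 34.5
```

```bash
python3 -m crank '{"linear":[[0,0,0],[0,0,0],[0,0,0],[0,0,0]],"delta_rot":[[0,0,0],[0,0,0],[0,0,0],[0,0,0]],"jaw":[1,1,1,1]}' 80; python3 - <<'E'
from h import *
p=env.read_camera("wrist");cv2.imwrite("pics/w8.png",cv2.cvtColor(p["image"],cv2.COLOR_RGB2BGR))
for r in env.regions_of(p,"pin")[:1]:
    m=r["region"]&(p["depth"]>0);v,u=np.nonzero(m)
    P=np.array([px2w(p,a,b,d=p["depth"][b,a]) for a,b in zip(u,v)]);print("pin top",np.percentile(P[:,2],[50,95]))
E
```

```text
clock: 21.65
tcp_pos: [601.4, -79.7, 54.7]
tcp_rot: [0.415, 0.574, 0.413, -0.573]
wrist_force: [3.7, -1.7, 5.7]
finger_gap: 34.4
pin top [88.54065373 89.60978053]
```

View pics/w8.png

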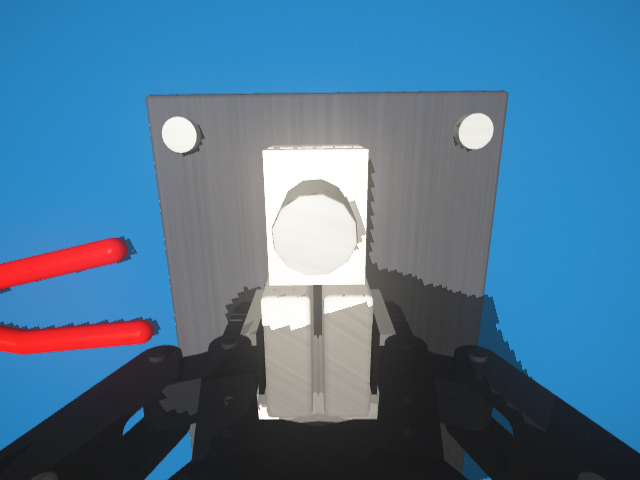

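Both ears are clamped between the pads (265–378, 290–415), and the pin head is seated at (315,235). I'm handing in.

```bash
python3 -c "
from rig import env
print(env.job_done())"
```

```text
the job is handed in; nothing more can be done
None
```

The job is done and handed in at about 21.7 s. I pushed the jaw shut onto its stop, then took the tall-headed pin from the rack and pushed it down through both lugs until it seated with about 11 N. The gripper now holds the two ears together from above at 80 N.

**Last checks:**
- **Pin:** its head top measured 88.5 mm above the bench, against 88 mm expected for fully home.
- **Jaw:** the ears measured about 20 mm apart centre to centre, which is the shut spacing.
- **Grip:** the wrist force was about 7 N and steady.
- **Finger gap:** it read 34.4 mm on the 36 mm ears. It also read about 2 mm low on the 22 mm pin head, so I take this as a sensor offset.
- **Other things:** the stub was still in the rack when I lifted the pin, and the pliers looked undisturbed in the last picture. I didn't look at the other bench items again at the end.

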